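# Clamp a capacitor in the test jig

### The job

Get the blue capacitor ready for measuring: lay it gently on its side in the white cradle of the test jig, base against the steel end stop and brass terminals pointing away from the clamp head, and let go of it. Then lower the red hold-down lever until its rubber pad rests on the capacitor. Don't let the capacitor fall over on the bench, and leave the other things on the bench where they are.

Things in the scene. Friction and masses are not known exactly. Their poses are not given: they have to be found in the camera images.
- blue_cap: the blue capacitor to be tested: cylinder, diameter 50 mm, 105 mm tall, about 0.3 kg, standing upright on the bench. Origin at the centre of its flat base; z runs along its axis to the terminal end, where two brass terminals (diameter 11 mm, 10 mm either side of the axis along x) stand 8 mm proud
- blue_cap_mid (a point): point on the blue capacitor's axis, halfway along the can (52.5 mm from its base)
- blue_cap_top (a point): centre of the blue capacitor's terminal end (105 mm from its base)
- black_cap: a black capacitor of the same shape and size, standing upright; not to be used. Origin at the centre of its base, z up
- jig: test jig fixed to the bench. Origin on the bench under its aluminium base plate (12 mm thick, x -50 to 50, y -105 to 115 mm); z up; y runs level along the cradle towards the end stop and clamp head. Steel end stop: upright plate 56 mm wide, face at y = 55, top at z = 80 mm. Behind it the grey clamp head: 44 mm wide, y = 63 to 109, z up to 90 mm, with two ears up to z = 132 mm holding the lever
- cradle_mid (a point): where the middle of the can lies when it is in the cradle with its base touching the end stop (jig x = 0, y = 2.5, z = 75 mm; the can's axis along jig y). Cradle: two white 90-degree V saddles, each 14 mm thick, centred at jig y = -30 and 34 mm (50 mm gap between them), 54 mm wide in x, upper edges 63 mm above the bench
- clamp (a joint): hold-down lever on the clamp head, hinge about jig x, radians: 0 = level, the pad resting on a seated capacitor; it grows as the lever is raised (1.57 = straight up; limits -0.15 and 1.9). Stays where it is left (about 1 N at the knob moves it). It starts raised, near upright
- clamp_knob (a point): centre of the black ball knob (diameter 22 mm) at the free end of the red lever (bar 14 mm wide, 10 mm thick). With the lever level the knob is 112 mm from the pivot towards jig -y and 20 mm above it; a rubber pad, diameter 18 mm, sits 85 mm from the pivot, its face 18 mm below the pivot
- clamp_pivot (a point): centre of the lever's hinge (jig x = 0, y = 90, z = 118 mm); axes as the jig's
- spool: grey solder spool standing upright, diameter 56 mm, 50 mm tall; origin under its centre
- multimeter: yellow hand multimeter lying flat, 180 (x) by 85 (y) by 39 mm high; origin under its centre
- screwdriver: screwdriver lying along its x on the bench, about 200 mm long

How it is judged:
By the outcome, as a careful person would: the job done as asked, in the order asked, and still so for the second after the job is handed in, with the robot touching nothing.
It also fails if it takes over 64 s, if anything falls off the work surface, if the arm or the gripper's body presses on something with over 40 N, if the wrist force passes 120 N, or if a joint passes its speed limit or range.

### The arm

A 7-joint arm with a two-finger parallel gripper is mounted at the origin on the work surface. World frame = base frame: x ahead of the robot, y to its left, z up, the work surface at z = 0. Lengths are in m, angles in rad, forces in N, time in s.
With the tool pointing down it reaches from about 0.425 to 0.875 m from the base axis. Payload 9.9 kg.
Tool frame: the origin (TCP) lies at the very end of the fingers, on their centre line; the grasp point (between the pads) lies 19 mm behind it; z points along the fingers, y is the line along which they close (so a half turn about z gives the same grasp; the last joint's range is limited). The gripper opens to 85 mm and grips with 20 to 120 N. Pads are 22 mm wide; open, the fingers measure 114 mm over their backs; the gripper's body (76 mm by 85 mm) begins 54 mm behind the grasp point. The pads swing forward as they close: fully open they stand 13 mm farther back than shut.
Start: joints at [1.141, 0.576, 0.025, 1.437, -0.015, 1.129, -0.057], TCP at [0.229, -0.635, 0.231] pointing down, gripper open.
Joint ranges: [-2.76, 2.76], [-0.34, 2.15], [-1.52, 1.57], [0.19, 2.46], [-1.09, 4.23], [0.17, 1.99], [-2.82, 2.82]. Speed limits (rad/s): [2.22, 2.22, 3.01, 3.01, 3.14, 3.14, 3.14].

### API

Orientations are given as a rotation vector (axis times angle).
In Python, from cell import manip, cams, job gives the robot as it stands.
- The arm moves only by the shell command python3 -m creep 'ROWS' [FORCE]. ROWS is JSON, a list of rows, each an object of numbers: "ax", "ay", "az": the turn, a rotation vector about the world's x, y, z in rad; "tx", "ty", "tz": the shift along the world's x, y, z in mm; "jaw": the closure, from 0 (fully open) to 1 (shut). A call has 1 to 5 rows; each row shifts and turns the commanded pose from where the row before left it; what a row does not reach is not made up. A row lasts 1/12 s, in which the tool goes at most 41.7 mm and 7.16 degrees, less where a joint would pass 70% of its speed; a pose out of reach is approached as far as the arm can. A call with a gripper value outside its range is refused whole. The fingers move at their own pace and stop on an object; FORCE is the grip in N (left out, the last holds). Time passes only in rows, so rows that do not move let the fingers close. It gives the time, the measured TCP pose, the force, the opening and the grip force at its end, in the units of the state.
- manip.get_obs(): the state, without advancing time (a new reading comes with each control period).
- cams.camera(name): name is "side" or "top"; returns the picture (400x640x3 uint8, red, green, blue); there is no depth.
- cams.camera_model(name): a dict with "fx", "fy", "cx", "cy" (pixels), "rvec" (rotation vector, rad) and "tvec" (3), from world to camera coordinates, as OpenCV has them. Camera axes: x right, y down, z forward; pixel columns grow to the right and rows downward; lengths in m; the calibration is good to about 2 mm. A picture is of the moment at which its call begins. camera_model takes no time and is no camera call.
- job.finish_job(): hands the job in; it is judged then, once.
The state is a dict: "time_s": time; "qpos": joint angles; "joint_velocities": joint speeds; "effort": joint torques, N m; "ee_pos": TCP position; "tool_rot": TCP orientation; "force": force on the tool from outside, world axes, zero at the start; "moment": the same for the moment, N m; "opening": opening from 0.0 (shut) to 1.0 (fully open); "gripper_force": force on a finger pad.
Only numpy, scipy, OpenCV 4.12 (cv2) and the standard library are available. Lean on these libraries where they do the work, as an engineer would, in place of code of your own. Each camera call takes 0.05 s, during which the arm holds its last target. There are 200 camera calls.

## Working session

There is one attempt and no reset: what is moved stays moved. The work goes in short steps, Python scripts to look and compute and a shell command to move; the robot and the scene stay as the last step left them, time stands still between calls to the robot, and variables do not carry over. Pictures are saved under pics/ and viewed, at most 10 in all, crops included, and the job is handed in when it is done.

```bash
ls; mkdir -p pics
python3 - <<'E'
from cell import manip,cams,job
import cv2
for n in("side","top"):
    cv2.imwrite(f"pics/{n}0.png",cams.camera(n)[:,:,::-1]); print(n,cams.camera_model(n))
o=manip.get_obs();print({k:o[k] for k in("time_s","ee_pos","tool_rot","force","opening")})
E
```

```text
pics
side {'fx': 386.5679666095786, 'fy': 386.5679666095786, 'cx': 317.9032102886025, 'cy': 201.30777133174954, 'rvec': array([ 2.27325474, -0.40788312,  0.20234157]), 'tvec': array([-0.54846394,  0.20762862,  0.78000101])}
top {'fx': 370.95918696942846, 'fy': 370.95918696942846, 'cx': 319.88081433031437, 'cy': 200.20003572659945, 'rvec': array([ 2.18125967, -2.15655762,  0.12227638]), 'tvec': array([-0.04560896,  0.57834415,  0.92452347])}
{'time_s': 0.1, 'ee_pos': array([ 0.22863844, -0.63465959,  0.230521  ]), 'tool_rot': array([-3.09330228e+00, -5.40218588e-01,  5.48587643e-04]), 'force': array([ 0.206783  , -0.41197132,  0.62875992]), 'opening': 0.9986536455133356}
```

View pics/side0.png

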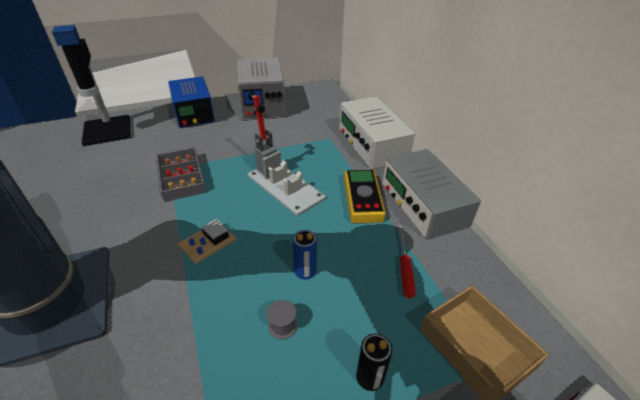

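View pics/top0.png

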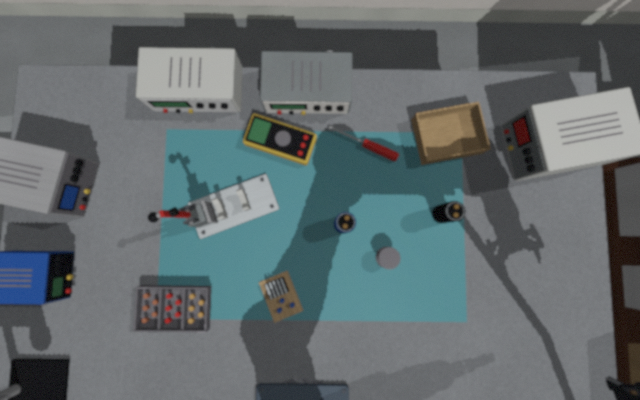

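The side view shows the blue cap at about (305,255) and the jig at (285,180). In the top view the cap top is at (345,222), the jig plate runs from (190,215) to (275,195), and the lever is up, leaning left with its knob at (153,216).

```bash
cat > h.py <<'E'
import numpy as np, cv2
from cell import manip,cams,job
def ray(n,uv):
    m=cams.camera_model(n);R=cv2.Rodrigues(m["rvec"])[0]
    d=R.T@np.array([(uv[0]-m["cx"])/m["fx"],(uv[1]-m["cy"])/m["fy"],1]);return -R.T@m["tvec"],d
def plane(n,uv,z):
    c,d=ray(n,uv);return c+d*(z-c[2])/d[2]
def tri(a,b):
    (c1,d1),(c2,d2)=ray("side",a),ray("top",b)
    s=np.linalg.lstsq(np.c_[d1,-d2],c2-c1,rcond=None)[0];p,q=c1+s[0]*d1,c2+s[1]*d2
    return (p+q)/2,np.linalg.norm(p-q)*1e3
def proj(n,P):
    m=cams.camera_model(n);R=cv2.Rodrigues(m["rvec"])[0];p=R@np.array(P)+m["tvec"]
    return np.array([m["fx"]*p[0]/p[2]+m["cx"],m["fy"]*p[1]/p[2]+m["cy"]])
E
python3 - <<'E'
import cv2,numpy as np
from h import *
t=cv2.imread("pics/top0.png");s=cv2.imread("pics/side0.png")
c=lambda im,x,y,w,h,k:cv2.resize(im[y:y+h,x:x+w],None,fx=k,fy=k,interpolation=cv2.INTER_CUBIC)
a=c(t,145,170,133,75,6);cv2.imwrite("pics/a.png",a)
b=np.hstack([c(s,240,90,90,125,4),c(t,315,195,60,50,5)[:250,:300] if 0 else cv2.copyMakeBorder(c(t,320,200,50,45,6),0,230,0,0,cv2.BORDER_CONSTANT)])
cv2.imwrite("pics/b.png",b);print(a.shape,b.shape)
# base plate mask: bright, unsaturated, inside mat
hsv=cv2.cvtColor(t,cv2.COLOR_BGR2HSV)
m=np.zeros(t.shape[:2],np.uint8);m[165:245,182:290]=1
m=((hsv[...,1]<60)&(hsv[...,2]>110)&(m>0)).astype(np.uint8)
k=max(cv2.findContours(m,0,2)[0],key=cv2.contourArea);print(cv2.minAreaRect(k))
# blue can
for n,im in(("top",t),("side",s)):
    h=cv2.cvtColor(im,cv2.COLOR_BGR2HSV);mm=((h[...,0]>105)&(h[...,0]<130)&(h[...,1]>110)).astype(np.uint8)
    for k in cv2.findContours(mm,0,2)[0]:
        if cv2.contourArea(k)>60:print(n,cv2.boundingRect(k),cv2.contourArea(k))
E
```

```text
(450, 798, 3) (500, 660, 3)
((232.6665496826172, 205.80673217773438), (39.44786834716797, 86.26183319091797), 69.19320678710938)
top (0, 251, 73, 54) 2154.5
top (59, 185, 20, 25) 308.0
side (293, 237, 24, 42) 658.5
side (243, 90, 19, 15) 112.5
side (169, 77, 46, 51) 883.0
side (53, 25, 28, 22) 412.5
side (0, 0, 76, 128) 6789.0
```

View pics/a.png

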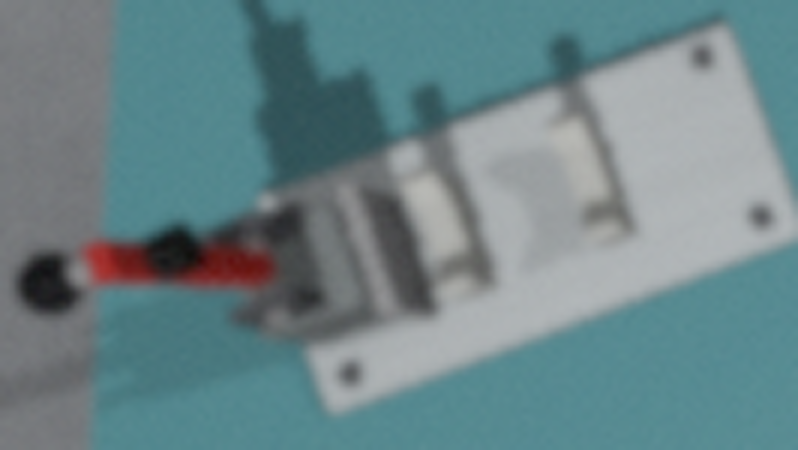

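View pics/b.png

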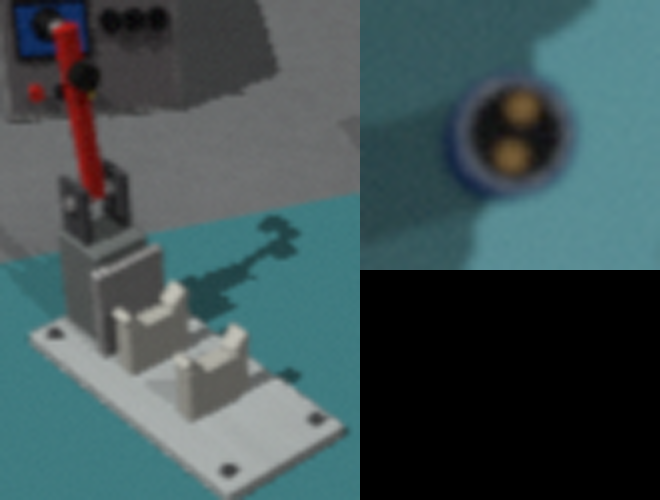

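The crops show the jig plate clearly: corners at crop (725,20), (797,232), (333,413), with screws at (703,57), (760,215), (348,373). The knob is at (50,283). The cap top centre is at about top-view pixel (345.5,222.2), with terminals at (346.8,217.7) and (345.3,226).

Run:
```python
from h import *
np.set_printoptions(precision=4,suppress=True)
a=lambda x,y:(x/6+145-.4,y/6+170-.4); b=lambda x,y:(x/4+240-.4,y/4+90-.4)
T={k:plane("top",a(*v),.012) for k,v in dict(c1=(725,20),c2=(797,232),c3=(333,413),s1=(703,57),s2=(760,215),s3=(348,373)).items()}
S={k:plane("side",b(*v),.012) for k,v in dict(c2=(228,500),c1=(347,430),c4=(30,338),s1=(316,419),s2=(228,470),s4=(55,333)).items()}
for k,v in T.items():print("top",k,v[:2])
for k,v in S.items():print("side",k,v[:2])
for q in((345.1,221.8),(346.4,217.3),(344.9,225.6)):print("cap",plane("top",q,.105 if q[0]==345.1 else .113)[:2])
print("knob",tri(b(45,25),a(50,283)))
print("pad",tri(b(83,75),a(175,250)))
s=cv2.imread("pics/side0.png");h=cv2.cvtColor(s,cv2.COLOR_BGR2HSV)
c=plane("top",(345.1,221.8),.105);print(proj("side",c),proj("side",[c[0],c[1],0]))
```

```text
top c1 [0.6518 0.1058]
top c2 [0.5583 0.0719]
top c3 [0.4775 0.2705]
top s1 [0.6351 0.115 ]
top s2 [0.5656 0.0882]
top s3 [0.4948 0.2648]
side c2 [0.5536 0.0644]
side c1 [0.6483 0.101 ]
side c4 [0.4746 0.2676]
side s1 [0.633  0.1182]
side s2 [0.5623 0.0906]
side s4 [0.4925 0.2673]
cap [ 0.5203 -0.0988]
cap [ 0.5304 -0.1012]
cap [ 0.511  -0.0978]
knob (array([0.5177, 0.3011, 0.2266]), np.float64(4.606170417466664))
pad (array([0.5314, 0.2672, 0.2065]), np.float64(3.566307321211517))
[305.3661 237.8133] [305.6938 270.2417]
```

Jig yaw comes out at about 21.5°, with its origin near (0.565, 0.184). The blue cap is at (0.520, -0.099). I'll tilt the tool outward to grip the can at mid-height, then roll it 90° into the cradle. First I go near the cap, high up, yawing +120°.

```bash
python3 -m creep '[{"tx":11,"ty":30,"tz":5,"az":0.105,"jaw":0},{"tx":11,"ty":30,"tz":5,"az":0.105},{"tx":11,"ty":30,"tz":5,"az":0.105},{"tx":11,"ty":30,"tz":5,"az":0.105},{"tx":11,"ty":30,"tz":5,"az":0.105}]' 30
python3 -m creep '[{"tx":11,"ty":30,"tz":5,"az":0.105},{"tx":11,"ty":30,"tz":5,"az":0.105},{"tx":11,"ty":30,"tz":5,"az":0.105},{"tx":11,"ty":30,"tz":5,"az":0.105},{"tx":11,"ty":30,"tz":5,"az":0.105}]'
python3 -m creep '[{"tx":11,"ty":30,"tz":5,"az":0.105},{"tx":11,"ty":30,"tz":5,"az":0.105},{"tx":11,"ty":30,"tz":5,"az":0.105},{"tx":11,"ty":30,"tz":5,"az":0.105},{"tx":11,"ty":30,"tz":5,"az":0.105}]'
python3 -m creep '[{"tx":11,"ty":30,"tz":5,"az":0.105},{"tx":11,"ty":30,"tz":5,"az":0.105},{"tx":11,"ty":30,"tz":5,"az":0.105},{"tx":11,"ty":30,"tz":5,"az":0.105},{"tx":11,"ty":30,"tz":5,"az":0.105}]'
cat >> h.py <<'E'
def st():
    o=manip.get_obs();R=cv2.Rodrigues(np.array(o["tool_rot"]))[0]
    az=lambda v:round(np.degrees(np.arctan2(v[1],v[0])),1)
    print("t",round(o["time_s"],2),"q",np.round(o["qpos"],2),"tcp",np.round(o["ee_pos"],4),"grasp",np.round(o["ee_pos"]-.019*R[:,2],4))
    print("tilt from down",round(np.degrees(np.arccos(-R[2,2])),1),"heading",az(R[:,2]),"yaxis az",az(R[:,1]),"yz",round(R[2,1],3),"F",np.round(o["force"],1),"open",round(o["opening"],3),"g",o["gripper_force"])
E
python3 -c "from h import *;st()"
```

```text
t 0.1 q [ 1.14  0.58  0.02  1.44 -0.01  1.13 -0.06] tcp [ 0.2286 -0.6347  0.2305] grasp [ 0.2286 -0.6347  0.2495]
tilt from down 0.1 heading 113.3 yaxis az -70.2 yz -0.002 F [ 0.2 -0.4  0.6] open 0.999 g 0.0invalid input
invalid input
invalid input
invalid input
```

```bash
python3 -m creep '[{"ax":0,"ay":0,"az":0.105,"tx":11,"ty":30,"tz":5,"jaw":0},{"ax":0,"ay":0,"az":0.105,"tx":11,"ty":30,"tz":5,"jaw":0},{"ax":0,"ay":0,"az":0.105,"tx":11,"ty":30,"tz":5,"jaw":0},{"ax":0,"ay":0,"az":0.105,"tx":11,"ty":30,"tz":5,"jaw":0},{"ax":0,"ay":0,"az":0.105,"tx":11,"ty":30,"tz":5,"jaw":0}]' 30
python3 -c "from h import *;st()"
```

```text
time_s: 0.52
ee_pos: [0.2839, -0.4834, 0.2561]
tool_rot: [-2.844, -1.332, 0.0]
force: [0.2, 0.0, 0.2]
opening: 1.0
gripper_force: 0.0
t 0.52 q [ 1.05  0.38 -0.13  1.7   0.06  1.06  0.2 ] tcp [ 0.2839 -0.4834  0.2561] grasp [ 0.284  -0.4834  0.2751]
tilt from down 0.0 heading 138.0 yaxis az -39.8 yz -0.001 F [0.2 0.  0.2] open 1.0 g 0.0
```

```bash
python3 -m creep '[{"ax":0,"ay":0,"az":0.105,"tx":11,"ty":30,"tz":5,"jaw":0},{"ax":0,"ay":0,"az":0.105,"tx":11,"ty":30,"tz":5,"jaw":0},{"ax":0,"ay":0,"az":0.105,"tx":11,"ty":30,"tz":5,"jaw":0},{"ax":0,"ay":0,"az":0.105,"tx":11,"ty":30,"tz":5,"jaw":0},{"ax":0,"ay":0,"az":0.105,"tx":11,"ty":30,"tz":5,"jaw":0}]' | head -2
python3 -m creep '[{"ax":0,"ay":0,"az":0.105,"tx":11,"ty":30,"tz":5,"jaw":0},{"ax":0,"ay":0,"az":0.105,"tx":11,"ty":30,"tz":5,"jaw":0},{"ax":0,"ay":0,"az":0.105,"tx":11,"ty":30,"tz":5,"jaw":0},{"ax":0,"ay":0,"az":0.105,"tx":11,"ty":30,"tz":5,"jaw":0},{"ax":0,"ay":0,"az":0.105,"tx":11,"ty":30,"tz":5,"jaw":0}]' | head -2
python3 -m creep '[{"ax":0,"ay":0,"az":0.105,"tx":11,"ty":30,"tz":5,"jaw":0},{"ax":0,"ay":0,"az":0.105,"tx":11,"ty":30,"tz":5,"jaw":0},{"ax":0,"ay":0,"az":0.105,"tx":11,"ty":30,"tz":5,"jaw":0},{"ax":0,"ay":0,"az":0.105,"tx":11,"ty":30,"tz":5,"jaw":0},{"ax":0,"ay":0,"az":0.105,"tx":11,"ty":30,"tz":5,"jaw":0}]' | head -2
python3 -c "from h import *;st()"
```

```text
time_s: 0.93
ee_pos: [0.3388, -0.3334, 0.2814]
time_s: 1.35
ee_pos: [0.3938, -0.1835, 0.3065]
time_s: 1.77
ee_pos: [0.4488, -0.0336, 0.3315]
t 1.77 q [ 0.54  0.19 -0.68  1.81  0.13  1.19  0.69] tcp [ 0.4488 -0.0336  0.3315] grasp [ 0.4488 -0.0336  0.3505]
tilt from down 0.0 heading -113.2 yaxis az 50.4 yz -0.0 F [ 0.9 -0.9  0.5] open 0.998 g 0.0
```

```bash
python3 -m creep '[{"ax":-0.075,"ay":-0.089,"az":0,"tx":0,"ty":0,"tz":-5,"jaw":0},{"ax":-0.075,"ay":-0.089,"az":0,"tx":0,"ty":0,"tz":-5,"jaw":0},{"ax":-0.075,"ay":-0.089,"az":0,"tx":0,"ty":0,"tz":-5,"jaw":0},{"ax":-0.075,"ay":-0.089,"az":0,"tx":0,"ty":0,"tz":-5,"jaw":0},{"ax":-0.075,"ay":-0.089,"az":0,"tx":0,"ty":0,"tz":-5,"jaw":0}]' | head -2
python3 -c "from h import *;st()"
python3 -m creep '[{"ax":-0.075,"ay":-0.089,"az":0,"tx":0,"ty":0,"tz":-5,"jaw":0},{"ax":-0.075,"ay":-0.089,"az":0,"tx":0,"ty":0,"tz":-5,"jaw":0},{"ax":-0.075,"ay":-0.089,"az":0,"tx":0,"ty":0,"tz":-5,"jaw":0},{"ax":-0.075,"ay":-0.089,"az":0,"tx":0,"ty":0,"tz":-5,"jaw":0}]' | head -2
python3 -c "from h import *;st()"
```

```text
time_s: 2.18
ee_pos: [0.4475, -0.0357, 0.308]
t 2.18 q [ 0.32  0.03 -0.75  2.2   0.72  0.82 -0.02] tcp [ 0.4475 -0.0357  0.308 ] grasp [ 0.4401 -0.0294  0.3244]
tilt from down 30.8 heading -40.6 yaxis az 50.0 yz -0.006 F [-0.  -0.3  0.3] open 1.003 g 0.0
time_s: 2.52
ee_pos: [0.442, -0.0417, 0.2905]
t 2.52 q [ 0.09  0.13 -0.86  2.41  1.19  1.04 -0.76] tcp [ 0.442  -0.0417  0.2905] grasp [ 0.4317 -0.0322  0.3033]
tilt from down 47.5 heading -43.0 yaxis az 48.5 yz -0.029 F [-1.   0.9 -2. ] open 1.001 g 0.0
```

```bash
python3 -m creep '[{"ax":0,"ay":0,"az":0,"tx":17,"ty":-13,"tz":-14,"jaw":0},{"ax":0,"ay":0,"az":0,"tx":17,"ty":-13,"tz":-14,"jaw":0},{"ax":0,"ay":0,"az":0,"tx":17,"ty":-13,"tz":-14,"jaw":0},{"ax":0,"ay":0,"az":0,"tx":17,"ty":-13,"tz":-14,"jaw":0},{"ax":0,"ay":0,"az":0,"tx":17,"ty":-13,"tz":-14,"jaw":0}]' | head -2
python3 -c "from h import *;st()"
```

```text
time_s: 2.93
ee_pos: [0.5273, -0.1073, 0.2185]
t 2.93 q [ 0.2   0.38 -0.74  2.4   1.56  1.01 -0.91] tcp [ 0.5273 -0.1073  0.2185] grasp [ 0.5171 -0.0977  0.2314]
tilt from down 47.2 heading -43.2 yaxis az 48.5 yz -0.032 F [ 0.6  0.5 -0.2] open 0.999 g 0.0
```

```bash
cat >> h.py <<'E'
from scipy.spatial.transform import Rotation as Rn
def target(grasp,heading,tilt):
    """rotvec & TCP shift (mm) to put the grasp point at `grasp`; tool tilted from down towards heading, y axis at heading+90"""
    o=manip.get_obs();R=cv2.Rodrigues(np.array(o["tool_rot"]))[0];h=np.radians(heading);t=np.radians(tilt)
    z=np.array([np.cos(h)*np.sin(t),np.sin(h)*np.sin(t),-np.cos(t)]);y=np.array([-np.sin(h),np.cos(h),0])
    G=np.c_[np.cross(y,z),y,z];tcp=np.array(grasp)+.019*z
    print("rv",np.round(Rn.from_matrix(G@R.T).as_rotvec(),3),"shift mm",np.round((tcp-o["ee_pos"])*1e3,1))
E
python3 -c "from h import *;target([.5203,-.0988,.2],-41.5,62)"
```

```text
rv [-0.147 -0.215  0.004] shift mm [  5.6  -2.6 -27.4]
```

```bash
python3 -m creep '[{"ax":-0.05,"ay":-0.07,"az":0,"tx":2,"ty":-1,"tz":-9,"jaw":0},{"ax":-0.05,"ay":-0.07,"az":0,"tx":2,"ty":-1,"tz":-9,"jaw":0},{"ax":-0.05,"ay":-0.075,"az":0.004,"tx":2,"ty":-1,"tz":-9,"jaw":0},{"ax":0,"ay":0,"az":0,"tx":0,"ty":0,"tz":0,"jaw":0}]' | head -2
python3 -c "from h import *;st();target([.5203,-.0988,.16],-41.5,62)
cv2.imwrite('pics/c.png',cv2.resize(np.hstack([cams.camera('side')[100:350,200:450],cams.camera('top')[100:350,200:450]]),None,fx=1.6,fy=1.6)[:,:,::-1])"
```

```text
time_s: 3.27
ee_pos: [0.5379, -0.0963, 0.1867]
t 3.27 q [ 0.32  0.71 -1.18  2.46  1.61  1.57 -1.07] tcp [ 0.5379 -0.0963  0.1867] grasp [ 0.5269 -0.0858  0.198 ]
tilt from down 53.4 heading -43.9 yaxis az 49.5 yz -0.08 F [-0.9 -0.2 -2.1] open 0.997 g 0.0
rv [-0.04  -0.167 -0.012] shift mm [ -5.  -13.6 -35.6]
```

View pics/c.png

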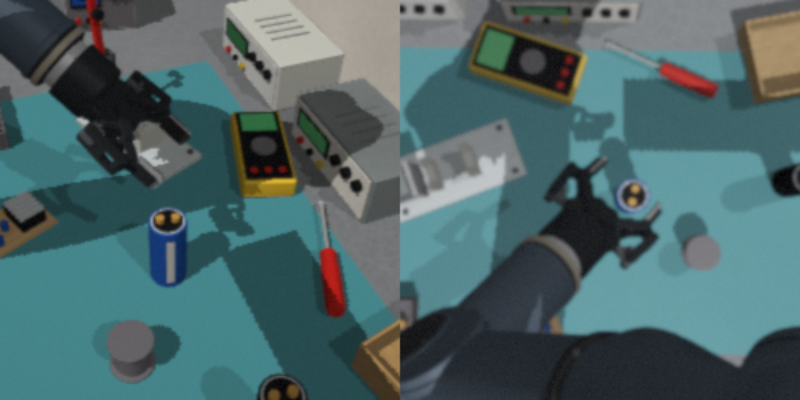

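The side view shows the tool tilted above and behind the cap. The top view shows the fingers' opening facing it. The arm is folded up, with joint 4 at its limit, so a more sideways heading of -70° will give the wrist more radius.

```bash
python3 -m creep '[{"ax":0,"ay":0,"az":-0.11,"tx":0,"ty":0,"tz":4,"jaw":0},{"ax":0,"ay":0,"az":-0.11,"tx":0,"ty":0,"tz":4,"jaw":0},{"ax":0,"ay":0,"az":-0.11,"tx":0,"ty":0,"tz":4,"jaw":0},{"ax":0,"ay":0,"az":-0.11,"tx":0,"ty":0,"tz":4,"jaw":0}]' | head -2
python3 -c "from h import *;st();target([.5203,-.0988,.2],-70,60)"
```

```text
time_s: 3.7
ee_pos: [0.5388, -0.0975, 0.2145]
t 3.7 q [ 0.2   0.72 -1.06  2.14  1.3   1.7  -1.12] tcp [ 0.5388 -0.0975  0.2145] grasp [ 0.5333 -0.0831  0.2256]
tilt from down 54.2 heading -68.9 yaxis az 23.9 yz -0.068 F [1.5 0.3 0.7] open 1.0 g 0.0
rv [-0.07  -0.101 -0.064] shift mm [-12.9 -16.8 -24. ]
```

```bash
python3 -m creep '[{"ax":-0.035,"ay":-0.05,"az":-0.032,"tx":-6,"ty":-8,"tz":-12,"jaw":0},{"ax":-0.035,"ay":-0.05,"az":-0.032,"tx":-6,"ty":-8,"tz":-12,"jaw":0},{"ax":0,"ay":0,"az":0,"tx":0,"ty":0,"tz":0,"jaw":0}]' | head -2
python3 -c "from h import *;st();target([.5203,-.0988,.058],-70,60)"
```

```text
time_s: 3.95
ee_pos: [0.526, -0.1148, 0.1879]
t 3.95 q [ 0.12  0.8  -0.97  2.21  1.34  1.76 -1.36] tcp [ 0.526  -0.1148  0.1879] grasp [ 0.5203 -0.0993  0.1974]
tilt from down 60.1 heading -70.0 yaxis az 20.1 yz -0.004 F [ 0.6  0.3 -0.6] open 1.005 g 0.0
rv [ 0.002 -0.003 -0.002] shift mm [  -0.     0.5 -139.4]
```

```bash
python3 -m creep '[{"ax":0,"ay":0,"az":0,"tx":0,"ty":0,"tz":-10,"jaw":0},{"ax":0,"ay":0,"az":0,"tx":0,"ty":0,"tz":-15,"jaw":0},{"ax":0,"ay":0,"az":0,"tx":0,"ty":0,"tz":-15,"jaw":0},{"ax":0,"ay":0,"az":0,"tx":0,"ty":0,"tz":-12,"jaw":0},{"ax":0,"ay":0,"az":0,"tx":0,"ty":0,"tz":0,"jaw":0}]' | head -2
python3 -c "from h import *;st();target([.5217,-.1026,.058],-70,60)
cv2.imwrite('pics/d.png',cv2.resize(np.hstack([cams.camera('side')[150:330,230:400],cams.camera('top')[130:310,260:430]]),None,fx=2.3,fy=2.3)[:,:,::-1])"
```

```text
time_s: 4.37
ee_pos: [0.5265, -0.1139, 0.1339]
t 4.37 q [ 0.09  0.91 -0.93  2.23  1.39  1.76 -1.47] tcp [ 0.5265 -0.1139  0.1339] grasp [ 0.5209 -0.0985  0.1435]
tilt from down 59.8 heading -70.1 yaxis az 20.3 yz -0.01 F [ 0.6 -0.   0.2] open 1.005 g 0.0
rv [-0.    -0.011 -0.005] shift mm [  0.9  -4.2 -85.4]
```

View pics/d.png

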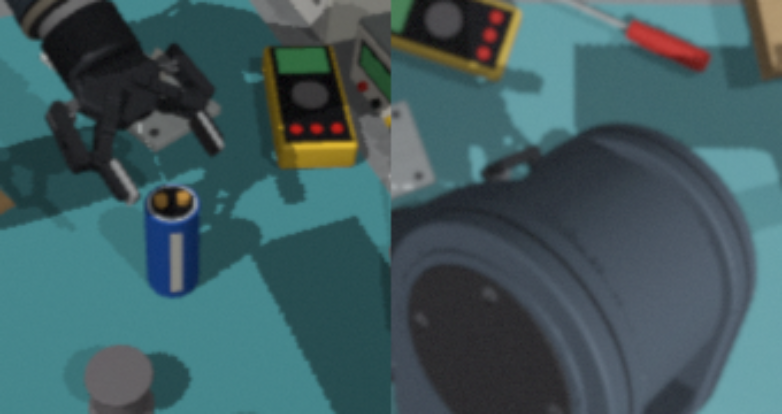

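The side view shows the two fingers (tips at about (128,195) and (218,148) in the crop) straddling the cap top at (173,198). The elbow blocks the top view. I'll keep descending.

```bash
python3 -m creep '[{"ax":0,"ay":0,"az":0,"tx":0,"ty":0,"tz":-15,"jaw":0},{"ax":0,"ay":-0.005,"az":0,"tx":0,"ty":0,"tz":-15,"jaw":0},{"ax":0,"ay":-0.005,"az":0,"tx":0,"ty":0,"tz":-15,"jaw":0},{"ax":0,"ay":0,"az":0,"tx":0,"ty":0,"tz":-15,"jaw":0},{"ax":0,"ay":0,"az":0,"tx":0,"ty":0,"tz":0,"jaw":0}]' | head -4
python3 -c "from h import *;st();target([.5217,-.1026,.058],-70,60)"
```

```text
time_s: 4.88
ee_pos: [0.5262, -0.1137, 0.0732]
tool_rot: [1.246, 1.79, -0.721]
force: [-0.1, -0.7, -0.1]
t 4.88 q [ 0.05  1.03 -0.88  2.24  1.46  1.77 -1.59] tcp [ 0.5262 -0.1137  0.0732] grasp [ 0.5205 -0.0983  0.0827]
tilt from down 60.0 heading -69.8 yaxis az 20.3 yz -0.002 F [-0.1 -0.7 -0.1] open 1.001 g 0.0
rv [ 0.    -0.002 -0.004] shift mm [  1.1  -4.4 -24.7]
```

```bash
python3 -m creep '[{"ax":0,"ay":0,"az":0,"tx":0,"ty":-1,"tz":-12,"jaw":0},{"ax":0,"ay":0,"az":0,"tx":1,"ty":-3,"tz":-13,"jaw":0},{"ax":0,"ay":0,"az":0,"tx":0,"ty":0,"tz":0,"jaw":0.2},{"ax":0,"ay":0,"az":0,"tx":0,"ty":0,"tz":0,"jaw":0.3},{"ax":0,"ay":0,"az":0,"tx":0,"ty":0,"tz":0,"jaw":0.35}]' 40 | head -4
python3 -c "from h import *;st();cv2.imwrite('pics/e.png',cv2.resize(cams.camera('side')[180:320,220:390],None,fx=4,fy=4,interpolation=cv2.INTER_CUBIC)[:,:,::-1])"
```

```text
time_s: 5.3
ee_pos: [0.5275, -0.1175, 0.0502]
tool_rot: [1.246, 1.788, -0.72]
force: [1.1, 0.3, -0.8]
t 5.3 q [ 0.05  1.08 -0.86  2.24  1.49  1.78 -1.62] tcp [ 0.5275 -0.1175  0.0502] grasp [ 0.5218 -0.1021  0.0597]
tilt from down 60.1 heading -69.7 yaxis az 20.3 yz 0.0 F [ 1.1  0.3 -0.8] open 0.65 g 0.0
```

View pics/e.png

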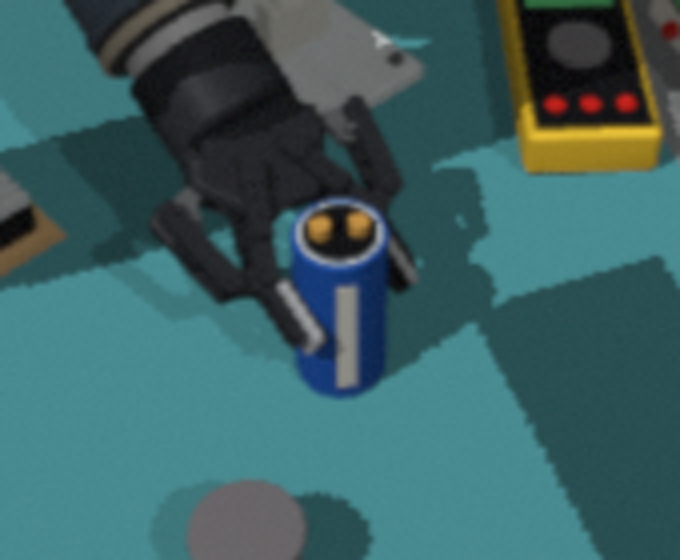

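The fingers straddle the can either side at mid-height (crop (300,320) and (405,265)). Closing now, then lifting.

```bash
python3 -m creep '[{"ax":0,"ay":0,"az":0,"tx":0,"ty":0,"tz":0,"jaw":0.5},{"ax":0,"ay":0,"az":0,"tx":0,"ty":0,"tz":0,"jaw":1},{"ax":0,"ay":0,"az":0,"tx":0,"ty":0,"tz":0,"jaw":1},{"ax":0,"ay":0,"az":0,"tx":0,"ty":0,"tz":0,"jaw":1},{"ax":0,"ay":0,"az":0,"tx":0,"ty":0,"tz":0,"jaw":1}]' 40
python3 -c "from h import *;st()"
python3 -m creep '[{"ax":0,"ay":0,"az":0,"tx":0,"ty":0,"tz":3,"jaw":1},{"ax":0,"ay":0,"az":0,"tx":0,"ty":0,"tz":6,"jaw":1},{"ax":0,"ay":0,"az":0,"tx":0,"ty":0,"tz":10,"jaw":1},{"ax":0,"ay":0,"az":0,"tx":0,"ty":0,"tz":10,"jaw":1},{"ax":0,"ay":0,"az":0,"tx":0,"ty":0,"tz":10,"jaw":1}]' 
python3 -c "from h import *;st();"
```

```text
time_s: 5.77
ee_pos: [0.5274, -0.1177, 0.0505]
tool_rot: [1.245, 1.787, -0.721]
force: [-3.6, 0.4, 6.8]
opening: 0.574
gripper_force: 40.6
t 5.77 q [ 0.05  1.08 -0.86  2.24  1.49  1.78 -1.62] tcp [ 0.5274 -0.1177  0.0505] grasp [ 0.5216 -0.1023  0.0599]
tilt from down 60.1 heading -69.7 yaxis az 20.3 yz 0.0 F [-3.6  0.4  6.8] open 0.574 g 40.57084858417511
time_s: 6.18
ee_pos: [0.5273, -0.1175, 0.0896]
tool_rot: [1.246, 1.789, -0.72]
force: [-0.0, -1.1, -3.8]
opening: 0.575
gripper_force: 41.3
t 6.18 q [ 0.07  1.   -0.89  2.24  1.45  1.77 -1.56] tcp [ 0.5273 -0.1175  0.0896] grasp [ 0.5216 -0.102   0.0991]
tilt from down 60.0 heading -69.7 yaxis az 20.3 yz 0.0 F [-0.  -1.1 -3.8] open 0.575 g 41.251373291015625
```

```bash
cat >> h.py <<'E'
def tgt(tcp,heading,tilt):
    z=lambda h,t:np.array([np.cos(h)*np.sin(t),np.sin(h)*np.sin(t),-np.cos(t)])
    target(np.array(tcp)-.019*z(np.radians(heading),np.radians(tilt)),heading,tilt)
E
python3 -m creep '[{"ax":0,"ay":0,"az":0,"tx":0,"ty":0,"tz":20,"jaw":1},{"ax":0,"ay":0,"az":0,"tx":0,"ty":0,"tz":25,"jaw":1},{"ax":0,"ay":0,"az":0,"tx":0,"ty":0,"tz":25,"jaw":1},{"ax":0.06,"ay":0.023,"az":0,"tx":0,"ty":0,"tz":25,"jaw":1},{"ax":0.1,"ay":0.04,"az":0,"tx":0,"ty":5,"tz":20,"jaw":1}]' |head -2
python3 -m creep '[{"ax":0.1,"ay":0.04,"az":0,"tx":2,"ty":10,"tz":10,"jaw":1},{"ax":0.1,"ay":0.04,"az":0,"tx":2,"ty":10,"tz":5,"jaw":1},{"ax":0.1,"ay":0.04,"az":0,"tx":2,"ty":10,"tz":0,"jaw":1},{"ax":0.1,"ay":0.04,"az":0,"tx":2,"ty":10,"tz":0,"jaw":1},{"ax":0.1,"ay":0.04,"az":0,"tx":2,"ty":10,"tz":0,"jaw":1}]' |head -2
python3 -c "from h import *;st();tgt([.5637,.1886,.22],-68.5,-30)"
```

```text
time_s: 6.6
ee_pos: [0.5269, -0.1113, 0.2046]
time_s: 7.02
ee_pos: [0.5372, -0.0621, 0.2209]
t 7.02 q [ 0.64  0.66 -1.35  1.9   0.97  1.39 -0.68] tcp [ 0.5372 -0.0621  0.2209] grasp [ 0.5352 -0.0562  0.2389]
tilt from down 19.2 heading -71.7 yaxis az 20.7 yz -0.014 F [ 0.2  0.3 -3.8] open 0.577 g 41.52539849281311
rv [0.806 0.297 0.007] shift mm [ 26.5 250.7  -0.9]
```

```bash
python3 -m creep '[{"ax":0.04,"ay":0.015,"az":0,"tx":2,"ty":22,"tz":0,"jaw":1},{"ax":0.04,"ay":0.015,"az":0,"tx":2,"ty":22,"tz":0,"jaw":1},{"ax":0.04,"ay":0.015,"az":0,"tx":2,"ty":22,"tz":0,"jaw":1},{"ax":0.04,"ay":0.015,"az":0,"tx":2,"ty":22,"tz":0,"jaw":1},{"ax":0.04,"ay":0.015,"az":0,"tx":2,"ty":22,"tz":0,"jaw":1}]' |head -2
python3 -c "from h import *;st();tgt([.5637,.1886,.22],-68.5,-30)"
```

```text
time_s: 7.43
ee_pos: [0.5468, 0.0479, 0.2193]
t 7.43 q [ 0.54  0.73 -1.39  1.78  0.84  1.39 -0.69] tcp [0.5468 0.0479 0.2193] grasp [0.5462 0.0502 0.2381]
tilt from down 7.1 heading -76.8 yaxis az 20.8 yz -0.017 F [ 0.4 -0.6 -2.9] open 0.575 g 41.70877933502197
rv [0.609 0.219 0.006] shift mm [ 16.9 140.7   0.7]
```

```bash
python3 -m creep '[{"ax":0.075,"ay":0.027,"az":0,"tx":2,"ty":17,"tz":0,"jaw":1},{"ax":0.075,"ay":0.027,"az":0,"tx":2,"ty":17,"tz":0,"jaw":1},{"ax":0.075,"ay":0.027,"az":0,"tx":2,"ty":17,"tz":0,"jaw":1},{"ax":0.075,"ay":0.027,"az":0,"tx":2,"ty":17,"tz":0,"jaw":1},{"ax":0.075,"ay":0.027,"az":0,"tx":2,"ty":17,"tz":0,"jaw":1}]' |head -2
python3 -c "from h import *;st();tgt([.5637,.1886,.22],-68.5,-30)"
```

```text
time_s: 7.85
ee_pos: [0.5572, 0.1331, 0.2192]
t 7.85 q [ 0.6   0.87 -1.46  1.66  0.63  1.28 -0.56] tcp [0.5572 0.1331 0.2192] grasp [0.5592 0.1283 0.2374]
tilt from down 15.9 heading 112.7 yaxis az 21.1 yz -0.008 F [-0.5  0.9 -3.7] open 0.575 g 41.75852715969086
rv [0.233 0.083 0.005] shift mm [ 6.5 55.5  0.8]
```

```bash
python3 -m creep '[{"ax":0.05,"ay":0.018,"az":0,"tx":1,"ty":11,"tz":0,"jaw":1},{"ax":0.05,"ay":0.018,"az":0.002,"tx":1,"ty":11,"tz":0,"jaw":1},{"ax":0.05,"ay":0.018,"az":0.003,"tx":1,"ty":11,"tz":0,"jaw":1},{"ax":0.05,"ay":0.018,"az":0,"tx":2,"ty":11,"tz":0,"jaw":1},{"ax":0.033,"ay":0.011,"az":0,"tx":1,"ty":8,"tz":0,"jaw":1}]' |head -2
python3 -c "from h import *;st();tgt([.5637,.1886,.13],-68.5,-30)
cv2.imwrite('pics/f.png',cv2.resize(np.hstack([cams.camera('side')[80:240,200:360],cams.camera('top')[130:290,140:300]]),None,fx=2.5,fy=2.5,interpolation=cv2.INTER_CUBIC)[:,:,::-1])"
```

```text
time_s: 8.27
ee_pos: [0.5634, 0.1844, 0.2181]
t 8.27 q [ 0.6   0.97 -1.48  1.62  0.51  1.2  -0.47] tcp [0.5634 0.1844 0.2181] grasp [0.5669 0.1755 0.2346]
tilt from down 30.0 heading 111.6 yaxis az 21.5 yz -0.001 F [-0.2 -0.7 -3.1] open 0.573 g 41.783382296562195
rv [ 0.001 -0.001  0.001] shift mm [  0.3   4.2 -88.1]
```

View pics/f.png

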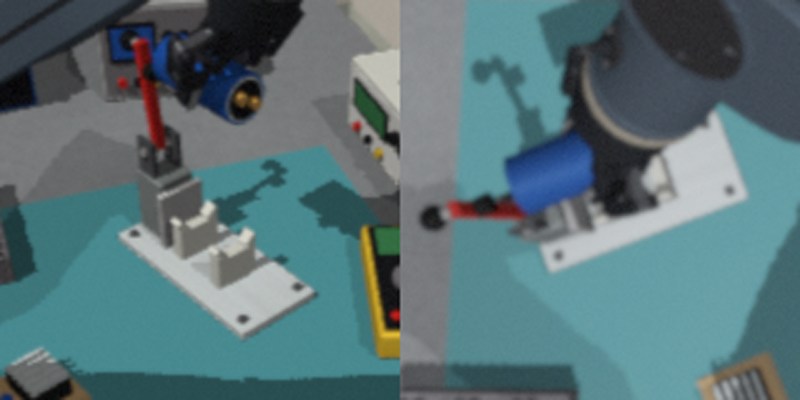

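The side view shows the can level above the jig, terminals (crop (245,97)) pointing away from the clamp. The top view shows the base end near the lever side. Descending with a standoff of about 4 mm from the end stop.

```bash
python3 -m creep '[{"ax":0,"ay":0,"az":0,"tx":0,"ty":-1,"tz":-20,"jaw":1},{"ax":0,"ay":0,"az":0,"tx":0,"ty":0,"tz":-25,"jaw":1},{"ax":0,"ay":0,"az":0,"tx":0,"ty":0,"tz":-25,"jaw":1},{"ax":0,"ay":0,"az":0,"tx":0,"ty":0,"tz":-20,"jaw":1},{"ax":0,"ay":0,"az":0,"tx":0,"ty":0,"tz":-10,"jaw":1}]' |head -2
python3 -m creep '[{"ax":0,"ay":0,"az":0,"tx":0,"ty":0,"tz":-15,"jaw":1},{"ax":0,"ay":0,"az":0,"tx":0,"ty":0,"tz":-15,"jaw":1},{"ax":0,"ay":0,"az":0,"tx":0,"ty":0,"tz":-10,"jaw":1},{"ax":0,"ay":0,"az":0,"tx":0,"ty":0,"tz":-5,"jaw":1},{"ax":0,"ay":0,"az":0,"tx":0,"ty":0,"tz":0,"jaw":1}]' |head -4
python3 -c "from h import *;st();tgt([.5637,.1886,.0548],-68.5,-30)
im=cams.camera('side')[:,:,::-1].copy()
T=np.array([.3665,-.9304,0]);o=manip.get_obs()['ee_pos'];mid=o+.002*T+[0,0,.0202]
cv2.imwrite('pics/g.png',cv2.resize(im[110:235,225:385],None,fx=5,fy=4.8,interpolation=cv2.INTER_CUBIC))
for P in(mid+.0605*T,mid+.0525*T,mid+.0525*T-[0,0,.025]):print(proj('side',P),(proj('side',P)-[225,110])*[5,4.8])"
```

```text
time_s: 8.78
ee_pos: [0.5623, 0.1824, 0.116]
time_s: 9.2
ee_pos: [0.563, 0.1832, 0.0724]
tool_rot: [-1.51, -2.215, -0.401]
force: [0.6, 0.1, -3.9]
t 9.2 q [ 0.57  1.12 -1.34  1.74  0.67  1.   -0.48] tcp [0.563  0.1832 0.0724] grasp [0.5665 0.1744 0.0889]
tilt from down 29.9 heading 111.7 yaxis az 21.5 yz -0.002 F [ 0.6  0.1 -3.9] open 0.575 g 41.830726861953735
rv [ 0.003 -0.001  0.001] shift mm [  0.7   5.4 -17.6]
[300.57741414 171.97216067] [377.88707068 297.4663712 ]
[298.51036706 170.50342247] [367.55183528 290.41642785]
[298.69397329 178.3295712 ] [368.46986647 327.98194177]
```

View pics/g.png

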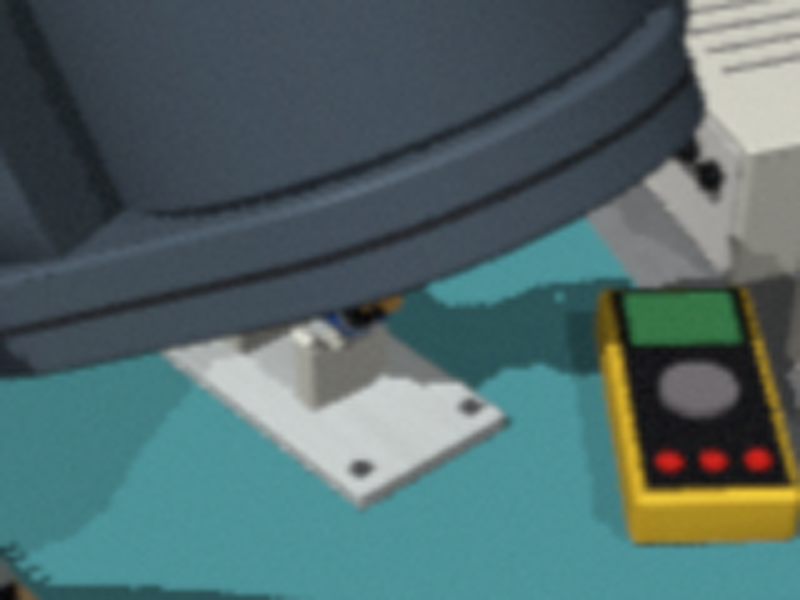

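The elbow blocks most of the view, but the terminal edge visible at (385,305) matches the prediction. I'll lower by feel from here.

```bash
python3 -m creep '[{"ax":0,"ay":0,"az":0,"tx":0,"ty":0,"tz":-5,"jaw":1},{"ax":0,"ay":0,"az":0,"tx":0,"ty":0,"tz":-4,"jaw":1},{"ax":0,"ay":0,"az":0,"tx":0,"ty":0,"tz":-2,"jaw":1},{"ax":0,"ay":0,"az":0,"tx":0,"ty":0,"tz":-1,"jaw":1},{"ax":0,"ay":0,"az":0,"tx":0,"ty":0,"tz":0,"jaw":1}]' |sed -n '2p;4p'
python3 -m creep '[{"ax":0,"ay":0,"az":0,"tx":0,"ty":0,"tz":-1,"jaw":1},{"ax":0,"ay":0,"az":0,"tx":0,"ty":0,"tz":0,"jaw":1}]' |sed -n '2p;4p'
python3 -m creep '[{"ax":0,"ay":0,"az":0,"tx":0,"ty":0,"tz":-1,"jaw":1},{"ax":0,"ay":0,"az":0,"tx":0,"ty":0,"tz":0,"jaw":1}]' |sed -n '2p;4p'
python3 -c "from h import *;st();tgt([.5637,.1886,.0548],-68.5,-30)"
```

```text
ee_pos: [0.5633, 0.1833, 0.0613]
force: [0.6, -0.3, -3.0]
ee_pos: [0.5633, 0.1834, 0.0605]
force: [0.1, -0.8, -2.8]
ee_pos: [0.5633, 0.1834, 0.0593]
force: [-0.5, 0.2, -3.6]
t 10.0 q [ 0.57  1.14 -1.33  1.75  0.69  0.98 -0.48] tcp [0.5633 0.1834 0.0593] grasp [0.5668 0.1746 0.0758]
tilt from down 29.9 heading 111.5 yaxis az 21.5 yz -0.001 F [-0.5  0.2 -3.6] open 0.575 g 41.830052733421326
rv [ 0.002 -0.     0.001] shift mm [ 0.4  5.2 -4.5]
```

```bash
python3 -m creep '[{"ax":0,"ay":0,"az":0,"tx":0,"ty":0,"tz":-1,"jaw":1},{"ax":0,"ay":0,"az":0,"tx":0,"ty":0,"tz":0,"jaw":1}]' |sed -n '2p;4p'
python3 -m creep '[{"ax":0,"ay":0,"az":0,"tx":0,"ty":0,"tz":-1,"jaw":1},{"ax":0,"ay":0,"az":0,"tx":0,"ty":0,"tz":0,"jaw":1}]' |sed -n '2p;4p'
python3 -m creep '[{"ax":0,"ay":0,"az":0,"tx":0,"ty":0,"tz":-1,"jaw":1},{"ax":0,"ay":0,"az":0,"tx":0,"ty":0,"tz":0,"jaw":1}]' |sed -n '2p;4p'
python3 -c "from h import *;st();"
```

```text
ee_pos: [0.5633, 0.1834, 0.0583]
force: [-0.8, -0.6, -2.7]
ee_pos: [0.5635, 0.1836, 0.0575]
force: [0.2, -0.7, -1.7]
ee_pos: [0.5638, 0.1837, 0.0568]
force: [0.9, -0.4, 0.7]
t 10.5 q [ 0.57  1.14 -1.33  1.75  0.69  0.98 -0.48] tcp [0.5638 0.1837 0.0568] grasp [0.5672 0.1749 0.0733]
tilt from down 29.9 heading 111.4 yaxis az 21.4 yz 0.0 F [ 0.9 -0.4  0.7] open 0.572 g 41.93920612335205
```

Contact has begun. I shift slightly toward +x', then slide towards the stop.

```bash
python3 -m creep '[{"ax":0,"ay":0,"az":0,"tx":0.7,"ty":0.3,"tz":-0.5,"jaw":1},{"ax":0,"ay":0,"az":0,"tx":0,"ty":0,"tz":0,"jaw":1}]' |sed -n '2p;4p'
python3 -m creep '[{"ax":0,"ay":0,"az":0,"tx":-0.7,"ty":1.9,"tz":0,"jaw":1},{"ax":0,"ay":0,"az":0,"tx":0,"ty":0,"tz":0,"jaw":1}]' |sed -n '2p;4p'
python3 -m creep '[{"ax":0,"ay":0,"az":0,"tx":-0.4,"ty":0.9,"tz":0,"jaw":1},{"ax":0,"ay":0,"az":0,"tx":0,"ty":0,"tz":0,"jaw":1}]' |sed -n '2p;4p'
python3 -m creep '[{"ax":0,"ay":0,"az":0,"tx":-0.4,"ty":0.9,"tz":0,"jaw":1},{"ax":0,"ay":0,"az":0,"tx":0,"ty":0,"tz":0,"jaw":1}]' |sed -n '2p;4p'
python3 -c "from h import *;st();"
```

```text
ee_pos: [0.5642, 0.184, 0.0563]
force: [-0.1, -0.9, 1.7]
ee_pos: [0.5642, 0.185, 0.0563]
force: [1.2, -4.5, 5.6]
ee_pos: [0.5641, 0.1853, 0.0562]
force: [3.2, -8.2, 6.6]
ee_pos: [0.564, 0.1858, 0.0562]
force: [3.0, -10.3, 7.5]
t 11.17 q [ 0.56  1.14 -1.32  1.75  0.7   0.98 -0.49] tcp [0.564  0.1858 0.0562] grasp [0.5675 0.177  0.0727]
tilt from down 29.7 heading 111.3 yaxis az 21.3 yz -0.0 F [  3.  -10.3   7.5] open 0.57 g 42.304826974868774
```

Pressed against the stop, with about 10 N along -y'. Releasing.

```bash
python3 -m creep '[{"ax":0,"ay":0,"az":0,"tx":0,"ty":0,"tz":0,"jaw":0.35},{"ax":0,"ay":0,"az":0,"tx":0,"ty":0,"tz":0,"jaw":0.2},{"ax":0,"ay":0,"az":0,"tx":0,"ty":0,"tz":0,"jaw":0},{"ax":0,"ay":0,"az":0,"tx":0,"ty":0,"tz":0,"jaw":0},{"ax":0,"ay":0,"az":0,"tx":0,"ty":0,"tz":0,"jaw":0}]' |sed -n '2p;4p'
python3 -c "from h import *;st()"
python3 -m creep '[{"ax":0,"ay":0,"az":0,"tx":1,"ty":-3,"tz":5,"jaw":0},{"ax":0,"ay":0,"az":0,"tx":3,"ty":-8,"tz":15,"jaw":0},{"ax":0,"ay":0,"az":0,"tx":4,"ty":-10,"tz":19,"jaw":0},{"ax":0,"ay":0,"az":0,"tx":4,"ty":-10,"tz":19,"jaw":0},{"ax":0,"ay":0,"az":0,"tx":4,"ty":-10,"tz":19,"jaw":0}]' |sed -n '2p;4p'
python3 -m creep '[{"ax":0,"ay":0,"az":0,"tx":4,"ty":-15,"tz":19,"jaw":0},{"ax":0,"ay":0,"az":0,"tx":4,"ty":-20,"tz":19,"jaw":0},{"ax":0,"ay":0,"az":0,"tx":4,"ty":-20,"tz":19,"jaw":0},{"ax":0,"ay":0,"az":0,"tx":4,"ty":-20,"tz":19,"jaw":0},{"ax":0,"ay":0,"az":0,"tx":4,"ty":-20,"tz":19,"jaw":0}]' |sed -n '2p;4p'
python3 -c "from h import *;st();cv2.imwrite('pics/i.png',cv2.resize(np.hstack([cams.camera('side')[90:220,220:350],cams.camera('top')[150:280,145:275]]),None,fx=3,fy=3,interpolation=cv2.INTER_CUBIC)[:,:,::-1])"
```

```text
ee_pos: [0.5622, 0.1876, 0.0558]
force: [0.2, -1.0, 0.1]
t 11.58 q [ 0.56  1.14 -1.32  1.75  0.69  0.97 -0.49] tcp [0.5622 0.1876 0.0558] grasp [0.5657 0.1788 0.0723]
tilt from down 29.9 heading 111.6 yaxis az 21.5 yz -0.001 F [ 0.2 -1.   0.1] open 0.999 g 0.0
ee_pos: [0.5785, 0.1459, 0.1341]
force: [0.1, -0.8, -0.5]
ee_pos: [0.5985, 0.0503, 0.2293]
force: [0.4, -0.5, -0.1]
t 12.42 q [ 0.75  0.99 -1.45  1.48  0.48  1.38 -0.24] tcp [0.5985 0.0503 0.2293] grasp [0.6019 0.0415 0.2458]
tilt from down 29.9 heading 111.5 yaxis az 21.5 yz -0.001 F [ 0.4 -0.5 -0.1] open 1.001 g 0.0
```

View pics/i.png

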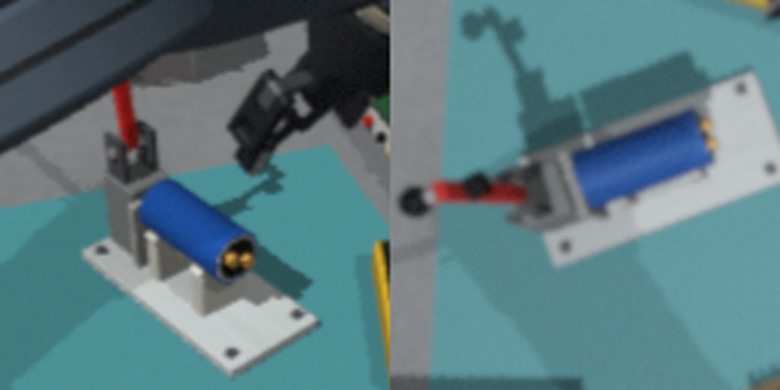

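The can lies seated in both saddles, base at the stop (top crop (577,170)) and terminals away (side crop (240,260)). The lever is still up, with its knob at top crop (415,200). Next I raise, bring the tool vertical, shut the fingers and go behind the knob.

```bash
python3 -m creep '[{"ax":-0.06,"ay":-0.024,"az":0,"tx":0,"ty":0,"tz":20,"jaw":1},{"ax":-0.06,"ay":-0.024,"az":0,"tx":0,"ty":0,"tz":20,"jaw":1},{"ax":-0.06,"ay":-0.024,"az":0,"tx":0,"ty":0,"tz":20,"jaw":1},{"ax":-0.06,"ay":-0.024,"az":0,"tx":0,"ty":0,"tz":20,"jaw":1},{"ax":-0.06,"ay":-0.024,"az":0,"tx":-4,"ty":10,"tz":10,"jaw":1}]' |sed -n '2p;4p'
python3 -m creep '[{"ax":-0.06,"ay":-0.024,"az":0,"tx":-8,"ty":23,"tz":0,"jaw":1},{"ax":-0.06,"ay":-0.024,"az":0,"tx":-8,"ty":23,"tz":0,"jaw":1},{"ax":-0.06,"ay":-0.024,"az":0,"tx":-8,"ty":23,"tz":0,"jaw":1},{"ax":0,"ay":0,"az":0,"tx":-8,"ty":23,"tz":0,"jaw":1},{"ax":0,"ay":0,"az":0,"tx":-8,"ty":23,"tz":0,"jaw":1}]' |sed -n '2p;4p'
python3 -c "from h import *;st();tgt([.5071,.331,.31],111.5,0)"
```

```text
ee_pos: [0.5954, 0.0608, 0.3199]
force: [-0.0, -0.3, 0.5]
ee_pos: [0.5527, 0.1791, 0.3183]
force: [-0.4, -0.1, -0.3]
t 13.35 q [ 0.35  0.64 -1.34  1.53  0.62  1.46 -0.63] tcp [0.5527 0.1791 0.3183] grasp [0.5527 0.179  0.3373]
tilt from down 0.3 heading 70.6 yaxis az 21.7 yz 0.003 F [-0.4 -0.1 -0.3] open -0.002 g 0.0
rv [-2.000e-03 -7.000e-03  3.138e+00] shift mm [-45.6 151.9  -8.3]
```

```bash
python3 -m creep '[{"ax":0,"ay":0,"az":0,"tx":-9,"ty":30,"tz":0,"jaw":1},{"ax":0,"ay":0,"az":0,"tx":-9,"ty":30,"tz":0,"jaw":1},{"ax":0,"ay":0,"az":0,"tx":-9,"ty":30,"tz":0,"jaw":1},{"ax":0,"ay":0,"az":0,"tx":-9,"ty":30,"tz":0,"jaw":1},{"ax":0,"ay":0,"az":0,"tx":-10,"ty":32,"tz":0,"jaw":1}]' |sed -n '2p;4p'
python3 -m creep '[{"ax":0,"ay":0,"az":0,"tx":0,"ty":0,"tz":-25,"jaw":1},{"ax":0,"ay":0,"az":0,"tx":0,"ty":0,"tz":-30,"jaw":1},{"ax":0,"ay":0,"az":0,"tx":0,"ty":0,"tz":-30,"jaw":1},{"ax":0,"ay":0,"az":0,"tx":0,"ty":0,"tz":-20,"jaw":1},{"ax":0,"ay":0,"az":0,"tx":0,"ty":0,"tz":0,"jaw":1}]' |sed -n '2p;4p'
python3 -c "from h import *;st();cv2.imwrite('pics/j.png',cv2.resize(np.hstack([cams.camera('side')[60:220,200:350],cams.camera('top')[120:280,110:260]]),None,fx=2.6,fy=2.6,interpolation=cv2.INTER_CUBIC)[:,:,::-1])"
```

```text
ee_pos: [0.5075, 0.3296, 0.3175]
force: [1.4, -0.2, -0.1]
ee_pos: [0.5069, 0.3267, 0.2085]
force: [0.5, -1.2, 0.3]
t 14.18 q [ 0.03  0.74 -1.22  1.64  0.72  1.29 -0.95] tcp [0.5069 0.3267 0.2085] grasp [0.507  0.3267 0.2275]
tilt from down 0.3 heading 169.4 yaxis az 21.6 yz -0.004 F [ 0.5 -1.2  0.3] open 0.001 g 0.0
```

View pics/j.png

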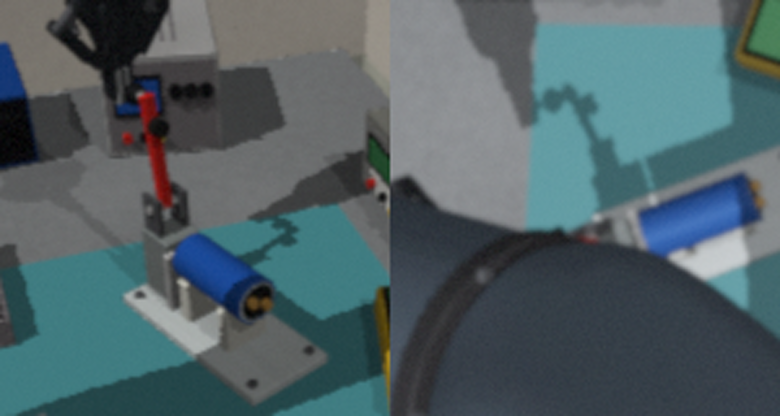

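The fingers are shut and stand behind the knob (side crop, tip at (120,90), knob and lever top at (145,97)); the can is still seated. That makes 11 pictures viewed, one over the limit of 10, so from here I use only numbers. Pushing the knob over.

```bash
python3 -m creep '[{"ax":0,"ay":0,"az":0,"tx":3.7,"ty":-9.3,"tz":0,"jaw":1},{"ax":0,"ay":0,"az":0,"tx":3.7,"ty":-9.3,"tz":0,"jaw":1},{"ax":0,"ay":0,"az":0,"tx":3.7,"ty":-9.3,"tz":0,"jaw":1}]' |sed -n '2p;4p'
python3 -m creep '[{"ax":0,"ay":0,"az":0,"tx":3.7,"ty":-9.3,"tz":0,"jaw":1},{"ax":0,"ay":0,"az":0,"tx":3.7,"ty":-9.3,"tz":0,"jaw":1},{"ax":0,"ay":0,"az":0,"tx":3.7,"ty":-9.3,"tz":0,"jaw":1}]' |sed -n '2p;4p'
python3 -m creep '[{"ax":0,"ay":0,"az":0,"tx":3.7,"ty":-9.3,"tz":0,"jaw":1},{"ax":0,"ay":0,"az":0,"tx":3.7,"ty":-9.3,"tz":0,"jaw":1},{"ax":0,"ay":0,"az":0,"tx":3.7,"ty":-9.3,"tz":0,"jaw":1}]' |sed -n '2p;4p'
cat >> h.py <<'E'
def red():
    for n in("side","top"):
        x0,y0,x1,y1=(225,75,330,190) if n=="side" else (130,150,290,260)
        h=cv2.cvtColor(cams.camera(n),cv2.COLOR_RGB2HSV)[y0:y1,x0:x1]
        m=(((h[...,0]<8)|(h[...,0]>172))&(h[...,1]>150)&(h[...,2]>60)).astype(np.uint8)
        c,_=cv2.findContours(m,0,2)
        if c:
            k=max(c,key=cv2.contourArea);r=cv2.boxPoints(cv2.minAreaRect(k))+[x0,y0];print(n,cv2.contourArea(k),np.round(r,1).tolist())
E
python3 -c "from h import *;st();red()"
```

```text
ee_pos: [0.5204, 0.3001, 0.2144]
force: [0.0, 1.4, 0.8]
ee_pos: [0.5315, 0.2711, 0.2132]
force: [0.3, 0.9, -0.8]
ee_pos: [0.5421, 0.2436, 0.2128]
force: [-0.2, 1.2, -0.7]
t 15.03 q [ 0.2   0.73 -1.25  1.66  0.72  1.28 -0.81] tcp [0.5421 0.2436 0.2128] grasp [0.5421 0.2435 0.2318]
tilt from down 0.3 heading 88.8 yaxis az 21.5 yz 0.002 F [-0.2  1.2 -0.7] open -0.002 g 0.5679555516690016
side 87.5 [[260.5, 137.0], [275.3, 113.3], [279.6, 116.0], [264.8, 139.7]]
```

```bash
cat >> h.py <<'E'
O=np.array([.5653,.1843,0]);X=np.array([.9304,.3665,0]);Y=np.array([-.3665,.9304,0])
def jyz(n,uv):
    c,d=ray(n,uv);p=c+d*((O-c)@X)/(d@X);return np.round([(p-O)@Y*1e3,p[2]*1e3],1)
def jt():
    p=manip.get_obs()["ee_pos"]-O;print("tcp jig",np.round([p@X*1e3,p@Y*1e3,p[2]*1e3],1))
E
python3 -c "
from h import *;jt()
print(jyz('side',(262,138)),jyz('side',(277.5,114.6)))
k=cv2.cvtColor(cv2.imread('pics/side0.png'),cv2.COLOR_BGR2HSV);print(jyz('side',(251,96)),jyz('side',(264.5,137)))"
```

```text
tcp jig [  0.4  62.3 212.5]
[100.  113.5] [ 22.9 216.6]
[132.1 223.3] [ 87.5 122.7]
```

```bash
python3 -m creep '[{"ax":0,"ay":0,"az":0,"tx":2.2,"ty":-5.6,"tz":-9,"jaw":1},{"ax":0,"ay":0,"az":0,"tx":2.2,"ty":-5.6,"tz":-9,"jaw":1},{"ax":0,"ay":0,"az":0,"tx":2.2,"ty":-5.6,"tz":-9,"jaw":1}]' |sed -n '2p;4p'
python3 -m creep '[{"ax":0,"ay":0,"az":0,"tx":2.2,"ty":-5.6,"tz":-9,"jaw":1},{"ax":0,"ay":0,"az":0,"tx":2.2,"ty":-5.6,"tz":-9,"jaw":1},{"ax":0,"ay":0,"az":0,"tx":0,"ty":0,"tz":0,"jaw":1}]' |sed -n '2p;4p'
python3 -c "from h import *;st();jt();red()"
```

```text
ee_pos: [0.5483, 0.2277, 0.1849]
force: [0.4, 1.7, 0.3]
ee_pos: [0.5529, 0.2143, 0.1653]
force: [-0.3, -0.4, -0.3]
t 15.63 q [ 0.24  0.78 -1.22  1.72  0.78  1.21 -0.81] tcp [0.5529 0.2143 0.1653] grasp [0.553  0.2142 0.1843]
tilt from down 0.2 heading 125.9 yaxis az 21.4 yz -0.001 F [-0.3 -0.4 -0.3] open -0.003 g 0.0
tcp jig [ -0.5  32.5 165.3]
side 74.5 [[261.6, 135.5], [286.5, 131.0], [287.3, 135.7], [262.4, 140.2]]
```

```bash
python3 -m creep '[{"ax":0,"ay":0,"az":0,"tx":2.2,"ty":-5.6,"tz":-6,"jaw":1},{"ax":0,"ay":0,"az":0,"tx":2.2,"ty":-5.6,"tz":-6,"jaw":1},{"ax":0,"ay":0,"az":0,"tx":1.8,"ty":-4.7,"tz":-5,"jaw":1},{"ax":0,"ay":0,"az":0,"tx":0,"ty":0,"tz":-3,"jaw":1},{"ax":0,"ay":0,"az":0,"tx":0,"ty":0,"tz":0,"jaw":1}]' |sed -n '2p;4p'
python3 -m creep '[{"ax":0,"ay":0,"az":0,"tx":0,"ty":0,"tz":-2,"jaw":1},{"ax":0,"ay":0,"az":0,"tx":0,"ty":0,"tz":0,"jaw":1}]' |sed -n '2p;4p'
python3 -c "from h import *;jt();red();print(jyz('side',(262,138)),jyz('side',(287,133.3)))
for t in(0,.1,.2,.3):
  for a in(0,100):print(t,a,proj('side',O+[0,0,.118+.001*a*np.sin(t)]+Y*(.09-.001*a*np.cos(t))).round(1))"
```

```text
ee_pos: [0.559, 0.1998, 0.147]
force: [-0.6, 0.1, -0.1]
ee_pos: [0.5589, 0.2009, 0.1458]
force: [-0.7, 0.7, 0.3]
tcp jig [  0.2  17.8 145.8]
side 105.5 [[261.0, 140.2], [262.7, 134.7], [290.8, 143.4], [289.1, 149.0]]
[100.  113.5] [-11.2 180.5]
0 0 [264.1 138.1]
0 100 [287.6 154.4]
0.1 0 [264.1 138.1]
0.1 100 [287.4 151.1]
0.2 0 [264.1 138.1]
0.2 100 [286.8 147.5]
0.3 0 [264.1 138.1]
0.3 100 [286.1 143.8]
```

```bash
python3 -m creep '[{"ax":0,"ay":0,"az":0,"tx":1,"ty":-2.6,"tz":-5,"jaw":1},{"ax":0,"ay":0,"az":0,"tx":1,"ty":-2.6,"tz":-5,"jaw":1},{"ax":0,"ay":0,"az":0,"tx":0,"ty":0,"tz":-4,"jaw":1},{"ax":0,"ay":0,"az":0,"tx":0,"ty":0,"tz":-2,"jaw":1},{"ax":0,"ay":0,"az":0,"tx":0,"ty":0,"tz":0,"jaw":1}]' |sed -n '2p;4p'
python3 -m creep '[{"ax":0,"ay":0,"az":0,"tx":0,"ty":0,"tz":-1.5,"jaw":1},{"ax":0,"ay":0,"az":0,"tx":0,"ty":0,"tz":0,"jaw":1}]' |sed -n '2p;4p'
python3 -m creep '[{"ax":0,"ay":0,"az":0,"tx":0,"ty":0,"tz":-1.5,"jaw":1},{"ax":0,"ay":0,"az":0,"tx":0,"ty":0,"tz":0,"jaw":1}]' |sed -n '2p;4p'
python3 -c "from h import *;jt();red()"
```

```text
ee_pos: [0.5608, 0.1952, 0.1292]
force: [0.2, 0.1, 0.1]
ee_pos: [0.5609, 0.1957, 0.1283]
force: [1.0, 0.2, 0.3]
ee_pos: [0.561, 0.1957, 0.1268]
force: [-0.3, 0.5, -0.1]
tcp jig [  0.2  12.1 126.8]
side 125.5 [[260.5, 139.3], [263.8, 134.2], [292.2, 153.2], [288.8, 158.2]]
```

```bash
python3 -m creep '[{"ax":0,"ay":0,"az":0,"tx":0,"ty":0,"tz":-1,"jaw":1},{"ax":0,"ay":0,"az":0,"tx":0,"ty":0,"tz":0,"jaw":1}]' |sed -n '2p;4p'
python3 -m creep '[{"ax":0,"ay":0,"az":0,"tx":0,"ty":0,"tz":-1,"jaw":1},{"ax":0,"ay":0,"az":0,"tx":0,"ty":0,"tz":0,"jaw":1}]' |sed -n '2p;4p'
python3 -m creep '[{"ax":0,"ay":0,"az":0,"tx":0,"ty":0,"tz":-1,"jaw":1},{"ax":0,"ay":0,"az":0,"tx":0,"ty":0,"tz":0,"jaw":1}]' |sed -n '2p;4p'
python3 -c "from h import *;jt();red()"
```

```text
ee_pos: [0.5611, 0.1956, 0.1259]
force: [-0.3, 0.2, 1.1]
ee_pos: [0.561, 0.1956, 0.1248]
force: [-0.6, 0.2, -0.1]
ee_pos: [0.561, 0.1956, 0.1238]
force: [-1.0, 0.0, -0.9]
tcp jig [1.000e-01 1.210e+01 1.238e+02]
side 122.0 [[260.4, 139.2], [263.8, 134.5], [292.2, 155.3], [288.8, 160.0]]
```

```bash
python3 -m creep '[{"ax":0,"ay":0,"az":0,"tx":0,"ty":0,"tz":-1,"jaw":1},{"ax":0,"ay":0,"az":0,"tx":0,"ty":0,"tz":0,"jaw":1}]' |sed -n '2p;4p'
python3 -m creep '[{"ax":0,"ay":0,"az":0,"tx":0,"ty":0,"tz":-1,"jaw":1},{"ax":0,"ay":0,"az":0,"tx":0,"ty":0,"tz":0,"jaw":1}]' |sed -n '2p;4p'
python3 -c "from h import *;jt();red()"
```

```text
ee_pos: [0.561, 0.1957, 0.1231]
force: [-0.3, -0.3, 1.3]
ee_pos: [0.5611, 0.1957, 0.123]
force: [-2.3, -2.2, 11.4]
tcp jig [  0.2  12.1 123. ]
side 121.0 [[260.4, 139.1], [263.9, 134.4], [292.1, 155.6], [288.6, 160.2]]
```

Firm stop at z = 0.123 with 11 N: the pad is on the can. Retreating straight up and away.

```bash
python3 -m creep '[{"ax":0,"ay":0,"az":0,"tx":0,"ty":0,"tz":3,"jaw":1},{"ax":0,"ay":0,"az":0,"tx":0,"ty":0,"tz":15,"jaw":1},{"ax":0,"ay":0,"az":0,"tx":0,"ty":0,"tz":30,"jaw":1},{"ax":0,"ay":0,"az":0,"tx":0,"ty":0,"tz":35,"jaw":1},{"ax":0,"ay":0,"az":0,"tx":0,"ty":0,"tz":35,"jaw":1}]' |sed -n '2p;4p'
python3 -m creep '[{"ax":0,"ay":0,"az":0,"tx":0,"ty":-10,"tz":30,"jaw":1},{"ax":0,"ay":0,"az":0,"tx":0,"ty":-30,"tz":20,"jaw":1},{"ax":0,"ay":0,"az":0,"tx":0,"ty":-35,"tz":0,"jaw":1},{"ax":0,"ay":0,"az":0,"tx":0,"ty":-35,"tz":0,"jaw":1},{"ax":0,"ay":0,"az":0,"tx":0,"ty":-35,"tz":0,"jaw":1}]' |sed -n '2p;4p'
python3 -m creep '[{"ax":0,"ay":0,"az":0,"tx":0,"ty":-30,"tz":0,"jaw":1},{"ax":0,"ay":0,"az":0,"tx":0,"ty":-10,"tz":0,"jaw":1},{"ax":0,"ay":0,"az":0,"tx":0,"ty":0,"tz":0,"jaw":1},{"ax":0,"ay":0,"az":0,"tx":0,"ty":0,"tz":0,"jaw":1},{"ax":0,"ay":0,"az":0,"tx":0,"ty":0,"tz":0,"jaw":1}]' |sed -n '1,2p;4p'
python3 -c "
from h import *;red()
B=O+[0,0,.075]
for n in('side','top'):
    h=cv2.cvtColor(cams.camera(n),cv2.COLOR_RGB2HSV);m=((h[...,0]>105)&(h[...,0]<130)&(h[...,1]>110)).astype(np.uint8)
    x,y=proj(n,B+Y*.0025).astype(int);m[:y-40]=0;m[y+40:]=0;m[:,:x-45]=0;m[:,x+45:]=0
    k=cv2.findContours(m,0,2)[0]
    if k:
        k=max(k,key=cv2.contourArea);print(n,cv2.boundingRect(k),cv2.minAreaRect(k))
    print('exp base,term',proj(n,B+Y*.055).round(1),proj(n,B-Y*.05).round(1))
"
```

```text
ee_pos: [0.5604, 0.1957, 0.2419]
force: [0.3, 0.3, -0.1]
ee_pos: [0.5608, 0.0497, 0.2913]
force: [0.9, -0.8, -0.9]
time_s: 19.55
ee_pos: [0.5608, 0.0123, 0.2906]
force: [0.1, 0.9, -0.3]
side 143.5 [[260.4, 139.1], [264.0, 134.3], [292.2, 155.4], [288.6, 160.2]]
top 189.0 [[185.9, 210.8], [228.0, 196.2], [230.2, 202.5], [188.1, 217.1]]
side (266, 150, 38, 32) ((282.9243469238281, 164.35403442382812), (36.7607307434082, 18.600929260253906), 36.02737808227539)
exp base,term [273.1 157.1] [298.2 175.2]
top (209, 195, 38, 25) ((227.00001525878906, 207.0), (13.416407585144043, 37.565940856933594), 63.43495178222656)
exp base,term [207.6 210.7] [248.1 195.5]
```

```bash
python3 -c "from cell import job;print(job.finish_job())"
```

```text
the job is handed in; nothing more can be done
None
```

The blue capacitor lies in the cradle, base pushed against the end stop and terminals away from the clamp, released, with the lever lowered until its pad stopped firmly on the can; the job was handed in at about 19.6 s, and I viewed 11 pictures, one over the limit of 10.

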